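# Test the clay bars for firmness and sort them for the kiln

### The job

Test every whole clay bar with the spring gauge: hold it upright, set its pin on the bar's dark test spot and push straight down until the foot meets the clay, see how far the pin sinks, and when done stand the gauge upright in its stand again. Firm bars (pin sinks less than 12 mm) go flat on the grey kiln bat, not on top of one another; soft ones stay or are put back flat on the drying board; bars snapped short need no test and go into the blue reclaim bin. Do not press the test spots with the fingers, and leave the bowl, jar and cup alone.

Things in the scene. Friction and masses are not known exactly. Their poses are not given: they have to be found in the camera images.
- board: plywood drying board, fixed flat on the table, 310 (x) x 350 (y) x 12 mm thick; origin at the centre of its underside; the clay bars lie on it at the start
- bat: grey kiln bat, a fixed plain slab 200 (x) x 220 (y) x 12 mm thick without rims; origin at the centre of its underside; to the robot's left or right of the board
- bin: blue open reclaim bin, fixed, 200 (x) x 220 (y) x 70 mm high, walls and floor 5 mm; origin at the centre of its underside; on the other side of the board from the bat
- stand: wooden gauge stand, fixed, 66 x 66 mm square and 40 mm high; origin at the centre of its underside. Its square well (54 x 54 mm, open at the top) has two ledges at 30 mm height, along its own x axis, on which the gauge's foot rests, with a 28 mm wide slot between them for the pin
- gauge: clay hardness gauge, about 220 g, upright in the stand at the start. Origin: centre of the underside of its steel foot (diameter 40, 6 mm thick); z up along the tool. White stem, diameter 18, from 6 to 50 mm; green square handle 30 x 30 mm from 50 to 115 mm (faces square to its x and y; grip here, e.g. at 88 mm). A blunt sprung pin, diameter 12, sticks out 18 mm below the foot
- pin (a joint): how far the gauge's pin has been pushed back up into the gauge, m: 0 = fully out (tip 18 mm below the foot), 0.018 = tip level with the foot. Spring 350 N/m. A red collar on the white stem moves up with it. With the foot on the clay the pin has sunk 18 mm minus this reading
- bar_1: clay bar, 44 mm wide (its y) and 30 mm high, lying flat; origin at the centre of its underside. Whole bars are 120 mm long (its x), up to 0.4 kg; snapped ones, with a ragged end, only 85 to 90 mm. Whole bars look alike: firm and soft cannot be told by eye. None if absent
- bar_1_spot: dark 24 mm square test spot in the top of bar_1; point: centre of its surface, 30 mm above the bar's underside until dented. The dent stays: a full push of the gauge leaves about 9 mm in firm clay, 15 mm in soft. It lies 60 mm from the bar's -x end: above the origin on a whole bar, 15 to 17 mm off it towards the broken end on a snapped one
- bar_2: clay bar, 44 mm wide (its y) and 30 mm high, lying flat; origin at the centre of its underside. Whole bars are 120 mm long (its x), up to 0.4 kg; snapped ones, with a ragged end, only 85 to 90 mm. Whole bars look alike: firm and soft cannot be told by eye. None if absent
- bar_2_spot: dark 24 mm square test spot in the top of bar_2; point: centre of its surface, 30 mm above the bar's underside until dented. The dent stays: a full push of the gauge leaves about 9 mm in firm clay, 15 mm in soft. It lies 60 mm from the bar's -x end: above the origin on a whole bar, 15 to 17 mm off it towards the broken end on a snapped one
- bar_3: clay bar, 44 mm wide (its y) and 30 mm high, lying flat; origin at the centre of its underside. Whole bars are 120 mm long (its x), up to 0.4 kg; snapped ones, with a ragged end, only 85 to 90 mm. Whole bars look alike: firm and soft cannot be told by eye. None if absent
- bar_3_spot: dark 24 mm square test spot in the top of bar_3; point: centre of its surface, 30 mm above the bar's underside until dented. The dent stays: a full push of the gauge leaves about 9 mm in firm clay, 15 mm in soft. It lies 60 mm from the bar's -x end: above the origin on a whole bar, 15 to 17 mm off it towards the broken end on a snapped one
- bar_4: clay bar, 44 mm wide (its y) and 30 mm high, lying flat; origin at the centre of its underside. Whole bars are 120 mm long (its x), up to 0.4 kg; snapped ones, with a ragged end, only 85 to 90 mm. Whole bars look alike: firm and soft cannot be told by eye. None if absent
- bar_4_spot: dark 24 mm square test spot in the top of bar_4; point: centre of its surface, 30 mm above the bar's underside until dented. The dent stays: a full push of the gauge leaves about 9 mm in firm clay, 15 mm in soft. It lies 60 mm from the bar's -x end: above the origin on a whole bar, 15 to 17 mm off it towards the broken end on a snapped one
- bar_5: clay bar, 44 mm wide (its y) and 30 mm high, lying flat; origin at the centre of its underside. Whole bars are 120 mm long (its x), up to 0.4 kg; snapped ones, with a ragged end, only 85 to 90 mm. Whole bars look alike: firm and soft cannot be told by eye. None if absent
- bar_5_spot: dark 24 mm square test spot in the top of bar_5; point: centre of its surface, 30 mm above the bar's underside until dented. The dent stays: a full push of the gauge leaves about 9 mm in firm clay, 15 mm in soft. It lies 60 mm from the bar's -x end: above the origin on a whole bar, 15 to 17 mm off it towards the broken end on a snapped one
- bar_6: clay bar, 44 mm wide (its y) and 30 mm high, lying flat; origin at the centre of its underside. Whole bars are 120 mm long (its x), up to 0.4 kg; snapped ones, with a ragged end, only 85 to 90 mm. Whole bars look alike: firm and soft cannot be told by eye. None if absent
- bar_6_spot: dark 24 mm square test spot in the top of bar_6; point: centre of its surface, 30 mm above the bar's underside until dented. The dent stays: a full push of the gauge leaves about 9 mm in firm clay, 15 mm in soft. It lies 60 mm from the bar's -x end: above the origin on a whole bar, 15 to 17 mm off it towards the broken end on a snapped one
- bowl: terracotta bowl, diameter 90, 45 mm high, loose bystander; origin under its centre; stands across from the gauge stand
- jar: glass jar with red cap, diameter 64, 85 mm high, loose bystander beyond the board; origin under its centre
- cup: clay cup, diameter 74, 80 mm high, loose bystander beyond the board; origin under its centre

How it is judged:
On the way:
1. the gauge's pin is pressed into a bar's test spot, gauge upright (value of joint pin above 0.0015 m and angle between gauge's own z axis and vertical below 0.2 rad and (horizontal distance between gauge and bar_1_spot below 0.012 m or horizontal distance between gauge and bar_2_spot below 0.012 m or horizontal distance between gauge and bar_3_spot below 0.012 m or horizontal distance between gauge and bar_4_spot below 0.012 m or horizontal distance between gauge and bar_5_spot below 0.012 m or horizontal distance between gauge and bar_6_spot below 0.012 m)), for 0.1 s.
At the end, for the whole second after the job is handed in: Whole bars dented 6 to 11.5 mm lie flat on the bat, unstacked, centre within 75 (x), 95 (y) mm of its centre; those dented over 12.5 mm flat on the board, within 145, 170 mm; snapped ones in the bin, below its rim. Gauge upright on its stand's ledges, within 15 mm of centre. All at rest (((x of bar_1_spot in the frame of bar_1 above 0.008 m and x of bar_1 in the frame of bin between -0.095 and 0.095 m and y of bar_1 in the frame of bin between -0.105 and 0.105 m and z of bar_1 in the frame of bin below 0.062 m) or (x of bar_1_spot in the frame of bar_1 below 0.008 m and z of bar_1_spot in the frame of bar_1 between 0.0185 and 0.024 m and x of bar_1 in the frame of bat between -0.075 and 0.075 m and y of bar_1 in the frame of bat between -0.095 and 0.095 m and z of bar_1 in the frame of bat between 0.008 and 0.018 m and angle between bar_1's own z axis and vertical below 0.12 rad) or (x of bar_1_spot in the frame of bar_1 below 0.008 m and z of bar_1_spot in the frame of bar_1 below 0.0175 m and x of bar_1 in the frame of board between -0.145 and 0.145 m and y of bar_1 in the frame of board between -0.17 and 0.17 m and z of bar_1 in the frame of board between 0.008 and 0.018 m and angle between bar_1's own z axis and vertical below 0.12 rad)) and linear speed of each of bar_1, bar_2, bar_3, bar_4, bar_5, bar_6, gauge below 0.02 m/s and ((x of bar_2_spot in the frame of bar_2 above 0.008 m and x of bar_2 in the frame of bin between -0.095 and 0.095 m and y of bar_2 in the frame of bin between -0.105 and 0.105 m and z of bar_2 in the frame of bin below 0.062 m) or (x of bar_2_spot in the frame of bar_2 below 0.008 m and z of bar_2_spot in the frame of bar_2 between 0.0185 and 0.024 m and x of bar_2 in the frame of bat between -0.075 and 0.075 m and y of bar_2 in the frame of bat between -0.095 and 0.095 m and z of bar_2 in the frame of bat between 0.008 and 0.018 m and angle between bar_2's own z axis and vertical below 0.12 rad) or (x of bar_2_spot in the frame of bar_2 below 0.008 m and z of bar_2_spot in the frame of bar_2 below 0.0175 m and x of bar_2 in the frame of board between -0.145 and 0.145 m and y of bar_2 in the frame of board between -0.17 and 0.17 m and z of bar_2 in the frame of board between 0.008 and 0.018 m and angle between bar_2's own z axis and vertical below 0.12 rad)) and ((x of bar_3_spot in the frame of bar_3 above 0.008 m and x of bar_3 in the frame of bin between -0.095 and 0.095 m and y of bar_3 in the frame of bin between -0.105 and 0.105 m and z of bar_3 in the frame of bin below 0.062 m) or (x of bar_3_spot in the frame of bar_3 below 0.008 m and z of bar_3_spot in the frame of bar_3 between 0.0185 and 0.024 m and x of bar_3 in the frame of bat between -0.075 and 0.075 m and y of bar_3 in the frame of bat between -0.095 and 0.095 m and z of bar_3 in the frame of bat between 0.008 and 0.018 m and angle between bar_3's own z axis and vertical below 0.12 rad) or (x of bar_3_spot in the frame of bar_3 below 0.008 m and z of bar_3_spot in the frame of bar_3 below 0.0175 m and x of bar_3 in the frame of board between -0.145 and 0.145 m and y of bar_3 in the frame of board between -0.17 and 0.17 m and z of bar_3 in the frame of board between 0.008 and 0.018 m and angle between bar_3's own z axis and vertical below 0.12 rad)) and ((x of bar_4_spot in the frame of bar_4 above 0.008 m and x of bar_4 in the frame of bin between -0.095 and 0.095 m and y of bar_4 in the frame of bin between -0.105 and 0.105 m and z of bar_4 in the frame of bin below 0.062 m) or (x of bar_4_spot in the frame of bar_4 below 0.008 m and z of bar_4_spot in the frame of bar_4 between 0.0185 and 0.024 m and x of bar_4 in the frame of bat between -0.075 and 0.075 m and y of bar_4 in the frame of bat between -0.095 and 0.095 m and z of bar_4 in the frame of bat between 0.008 and 0.018 m and angle between bar_4's own z axis and vertical below 0.12 rad) or (x of bar_4_spot in the frame of bar_4 below 0.008 m and z of bar_4_spot in the frame of bar_4 below 0.0175 m and x of bar_4 in the frame of board between -0.145 and 0.145 m and y of bar_4 in the frame of board between -0.17 and 0.17 m and z of bar_4 in the frame of board between 0.008 and 0.018 m and angle between bar_4's own z axis and vertical below 0.12 rad)) and ((x of bar_5_spot in the frame of bar_5 above 0.008 m and x of bar_5 in the frame of bin between -0.095 and 0.095 m and y of bar_5 in the frame of bin between -0.105 and 0.105 m and z of bar_5 in the frame of bin below 0.062 m) or (x of bar_5_spot in the frame of bar_5 below 0.008 m and z of bar_5_spot in the frame of bar_5 between 0.0185 and 0.024 m and x of bar_5 in the frame of bat between -0.075 and 0.075 m and y of bar_5 in the frame of bat between -0.095 and 0.095 m and z of bar_5 in the frame of bat between 0.008 and 0.018 m and angle between bar_5's own z axis and vertical below 0.12 rad) or (x of bar_5_spot in the frame of bar_5 below 0.008 m and z of bar_5_spot in the frame of bar_5 below 0.0175 m and x of bar_5 in the frame of board between -0.145 and 0.145 m and y of bar_5 in the frame of board between -0.17 and 0.17 m and z of bar_5 in the frame of board between 0.008 and 0.018 m and angle between bar_5's own z axis and vertical below 0.12 rad)) and ((x of bar_6_spot in the frame of bar_6 above 0.008 m and x of bar_6 in the frame of bin between -0.095 and 0.095 m and y of bar_6 in the frame of bin between -0.105 and 0.105 m and z of bar_6 in the frame of bin below 0.062 m) or (x of bar_6_spot in the frame of bar_6 below 0.008 m and z of bar_6_spot in the frame of bar_6 between 0.0185 and 0.024 m and x of bar_6 in the frame of bat between -0.075 and 0.075 m and y of bar_6 in the frame of bat between -0.095 and 0.095 m and z of bar_6 in the frame of bat between 0.008 and 0.018 m and angle between bar_6's own z axis and vertical below 0.12 rad) or (x of bar_6_spot in the frame of bar_6 below 0.008 m and z of bar_6_spot in the frame of bar_6 below 0.0175 m and x of bar_6 in the frame of board between -0.145 and 0.145 m and y of bar_6 in the frame of board between -0.17 and 0.17 m and z of bar_6 in the frame of board between 0.008 and 0.018 m and angle between bar_6's own z axis and vertical below 0.12 rad)) and horizontal distance between gauge and stand below 0.015 m and angle between gauge's own z axis and vertical below 0.12 rad and z of gauge in the frame of stand between 0.025 and 0.036 m); the robot touches nothing.
It fails at once if a bystander (bowl, jar, cup) is shifted by more than 30 mm (distance of any of bowl, jar, cup from where it was at the start of the episode above 0.03 m).
It fails at once if the fingers press on a test spot (contact force between the fingers and bar_1_spot above 1 N or contact force between the fingers and bar_2_spot above 1 N or contact force between the fingers and bar_3_spot above 1 N or contact force between the fingers and bar_4_spot above 1 N or contact force between the fingers and bar_5_spot above 1 N or contact force between the fingers and bar_6_spot above 1 N).
Of bar_1, bar_2, bar_3, bar_4, bar_5, bar_6 only 4 to 6 are there at a start; the rules pass over those that are not, and their reading is None.
At some moment in a run one of bar_1, bar_2, bar_3, bar_4, bar_5, bar_6 may be knocked a few centimetres aside while the robot is not near it.
It also fails if it takes over 210 s, if anything falls off the work surface, if the arm or the gripper's body presses on something with over 40 N, if the wrist force passes 120 N, or if a joint passes its speed limit or range.

### The arm

A 7-joint arm with a two-finger parallel gripper is mounted at the origin on the work surface. World frame = base frame: x ahead of the robot, y to its left, z up, the work surface at z = 0. Lengths are in m, angles in rad, forces in N, time in s.
With the tool pointing down it reaches from about 0.425 to 0.875 m from the base axis. Payload 4.7 kg.
Tool frame: the origin (TCP) lies midway between the tips of the shut fingers; the grasp point (between the pads) lies 19 mm behind it; z points along the fingers, y is the line along which they close (so a half turn about z gives the same grasp; the last joint's range is limited). The gripper opens to 87 mm and grips with 3 to 60 N. Pads are 19 mm wide; open, the fingers measure 117 mm over their backs; the gripper's body (75 mm by 190 mm) begins 51 mm behind the grasp point.
Start: joints at [1.207, 0.321, -0.07, 1.45, 0.023, 1.371, -0.057], TCP at [0.24, -0.604, 0.223] pointing down, gripper open.
Joint ranges: [-2.86, 2.86], [-0.3, 2.09], [-1.38, 1.24], [0.06, 2.45], [-1.56, 4.7], [0.09, 2.05], [-2.69, 2.69]. Speed limits (rad/s): [2.57, 2.57, 3.14, 3.14, 3.14, 3.14, 3.14].

### API

Orientations are given as a rotation vector (axis times angle).
In Python, from bench import monitor, cams, workorder gives the robot as it stands.
- The arm moves only by the tool move_arm, never from a script. Its arguments are lists of equal length, an entry for each row: "slide": the shift along the tool's x, y, z in cm, a list of three; "roll": the turn about the tool's z in rad. In form: {"slide": [[dx, dy, dz], ...], "roll": [roll, ...]}. A call has 1 to 20 rows; each row is the pose to reach, as a shift and turn from the pose commanded when the call began, along the tool's axes at that moment; what a row does not reach only later rows make up. A row lasts 1/10 s, in which the tool goes at most 50 mm and 8.59 degrees, less where a joint would pass 70% of its speed; a pose out of reach is approached as far as the arm can. A call with a gripper value outside its range is refused whole. "gripper" is the finger opening in cm, from 0 to 8.7, set as the call begins (left out, the last holds). The fingers move at their own pace and stop on an object; "squeeze" is the grip in N (left out, the last holds). Time passes only in rows, so rows that repeat a pose let the fingers close. It gives the time, the measured TCP pose, the force, the opening and the grip force at its end, in the units of the state.
- monitor.get_state(): the state, without advancing time (a new reading comes with each control period).
- cams.get_image(name): name is "scene" or "top" or "wrist"; returns the picture (400x640x3 uint8, red, green, blue); there is no depth.
- cams.get_calibration(name): a dict with "mtx" (3x3 intrinsics, pixels), "R" (3x3) and "t" (3): a world point X has camera coordinates R X + t. Camera axes: x right, y down, z forward; pixel columns grow to the right and rows downward; lengths in m; the calibration is good to about 2 mm. A picture is of the moment at which its call begins: read the wrist's pose just before it. get_calibration takes no time and is no camera call; for the wrist camera it gives the pose at the moment of the call.
- workorder.close_job(): hands the job in; it is judged then, once.
The state is a dict: "time": time; "joint_positions": joint angles; "qd": joint speeds; "joint_torque": joint torques, N m; "position": TCP position; "tool_rot": TCP orientation; "ft_force": force on the tool from outside, world axes, zero at the start; "torque": the same for the moment, N m; "grip_width": opening from 0.0 (shut) to 1.0 (fully open); "grip_force": force on a finger pad.
Only numpy, scipy, OpenCV 4.12 (cv2) and the standard library are available. Lean on these libraries where they do the work, as an engineer would, in place of code of your own. Each camera call takes 0.05 s, during which the arm holds its last target. There are 200 camera calls.

## Working session

There is one attempt and no reset: what is moved stays moved. The work goes in short steps, Python scripts to look and compute and a tool call to move; the robot and the scene stay as the last step left them, time stands still between calls to the robot, and variables do not carry over. Pictures are saved under pics/ and viewed, at most 14 in all, crops included, and the job is handed in when it is done.

Besides the shell and the picture viewer there is one more tool, called after "Request:" in YAML: its name, and indented under it one key for each argument. move_arm: Moves the arm, as the interface text tells. Its arguments: {"type":"object","properties":{"slide":{"type":"array","items":{"type":"array","items":{"type":"number"}}},"roll":{"type":"array","items":{"type":"number"}},"gripper":{"type":"number"},"squeeze":{"type":"number"}},"required":["slide","roll"]}

```bash
ls; mkdir -p pics
python3 - <<'E'
from bench import monitor, cams
import cv2,numpy as np
s=monitor.get_state();print({k:np.round(v,3).tolist() for k,v in s.items()})
for n in ("scene","top"):
    im=cams.get_image(n);cv2.imwrite(f"pics/{n}0.png",im[:,:,::-1]);c=cams.get_calibration(n);print(n,{k:np.round(v,4).tolist() for k,v in c.items()})
E
```

```text
pics
{'time': 0.0, 'joint_positions': [1.207, 0.322, -0.07, 1.452, 0.023, 1.371, -0.057], 'qd': [-0.0, -0.003, 0.0, -0.001, 0.001, -0.0, -0.0], 'joint_torque': [-0.001, -49.128, -0.404, -31.252, -0.064, 0.044, 0.0], 'position': [0.24, -0.604, 0.221], 'tool_rot': [-3.084, -0.59, 0.001], 'ft_force': [-0.152, -0.108, -0.557], 'torque': [0.042, 0.001, -0.008], 'grip_force': 0.0, 'grip_width': 1.002}
scene {'mtx': [[387.7256, 0.0, 319.8965], [0.0, 387.7256, 193.3605], [0.0, 0.0, 1.0]], 'R': [[0.5602, 0.8282, 0.0123], [0.6204, -0.4097, -0.6687], [-0.5488, 0.3823, -0.7434]], 't': [-0.3394, -0.3069, 1.1744]}
top {'mtx': [[509.7133, 0.0, 315.5299], [0.0, 509.7133, 200.6661], [0.0, 0.0, 1.0]], 'R': [[-0.0209, -0.9998, 0.0019], [-0.9865, 0.0203, -0.1626], [0.1625, -0.0052, -0.9867]], 't': [0.0152, 0.5834, 1.1622]}
```

View pics/top0.png

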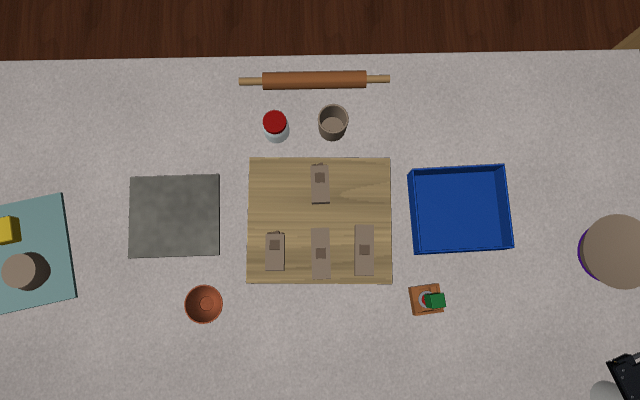

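View pics/scene0.png

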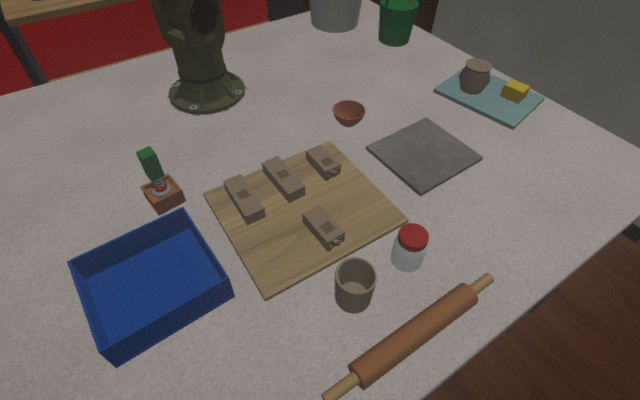

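```bash
cat > h.py <<'E'
from bench import monitor, cams
import cv2, numpy as np
def ray(c,p):
    K,R,t=(np.array(c[k]) for k in("mtx","R","t"))
    d=R.T@np.linalg.solve(K,[p[0],p[1],1.]); return -R.T@t,d
def plane(c,p,z):
    o,d=ray(c,p); return o+d*(z-o[2])/d[2]
def tri(c1,p1,c2,p2):
    (a,u),(b,v)=ray(c1,p1),ray(c2,p2)
    s=np.linalg.lstsq(np.c_[u,-v],b-a,rcond=None)[0]
    P,Q=a+u*s[0],b+v*s[1]; return (P+Q)/2,np.linalg.norm(P-Q)
def proj(c,X):
    q=np.array(c["mtx"])@(np.array(c["R"])@X+np.array(c["t"]));return q[:2]/q[2]
def blobs(m,amin=30):
    cs,_=cv2.findContours(m.astype(np.uint8),cv2.RETR_EXTERNAL,cv2.CHAIN_APPROX_NONE)
    out=[]
    for k in cs:
        M=cv2.moments(k)
        if M['m00']>amin: out.append((M['m00'],np.array([M['m10'],M['m01']])/M['m00'],k))
    return sorted(out,key=lambda b:-b[0])
def pose(s=None):
    s=s or monitor.get_state(); R=cv2.Rodrigues(np.array(s["tool_rot"]))[0]
    return np.array(s["position"]),R,np.arctan2(R[1,0],R[0,0])
E
python3 - <<'E'
from h import *
for n in("top","scene"):
    im=cv2.imread(f"pics/{n}0.png");c=cams.get_calibration(n);hsv=cv2.cvtColor(im,cv2.COLOR_BGR2HSV)
    def show(l,m,a=30,z=None,lim=6):
        for A,p,k in blobs(m,a)[:lim]:
            r=cv2.minAreaRect(k);print(n,l,A,p.round(1),[np.round(x,1) for x in r], None if z is None else plane(c,p,z)[:2].round(4), None if z is None else [plane(c,q,z)[:2].round(3).tolist() for q in cv2.boxPoints(r)])
    H,S,V=cv2.split(hsv)
    show("green",(H>50)&(H<80)&(S>120)&(V>60),z=.145,lim=2)
    show("blue",(H>100)&(H<125)&(S>150),500,.07,1)
    wood=(H>12)&(H<28)&(S>60)&(V>110)
    show("board",cv2.morphologyEx(wood.astype(np.uint8),cv2.MORPH_CLOSE,np.ones((9,9))),3000,.012,1)
    if n=="top":
        print(hsv[250,340],hsv[240,320],hsv[254,320],hsv[215,170],hsv[290,420],hsv[258,275],hsv[195,320])
    else: print(hsv[215,280],hsv[185,285],hsv[174,283],hsv[150,420])
E
```

```text
top green 231.5 [434.7 300.7] [array([434.7, 300.6]), array([14.1, 19.5]), np.float64(81.9)] [ 0.3482 -0.2438] [[0.36, -0.222], [0.365, -0.263], [0.336, -0.265], [0.331, -0.224]]
top blue 8278.0 [459.5 209. ] [array([460. , 208.7]), array([ 85.6, 102.2]), np.float64(86.6)] [ 0.5534 -0.331 ] [[0.651, -0.212], [0.661, -0.454], [0.46, -0.449], [0.451, -0.214]]
top board 17784.5 [318.9 220.7] [array([318.5, 220. ]), array([126., 145.]), np.float64(90.0)] [ 0.5401 -0.0042] [[0.703, 0.173], [0.695, -0.187], [0.387, -0.173], [0.394, 0.173]]
[ 18  93 135] [ 15  59 130] [14 70 99] [ 23  20 100] [ 12 155 135] [ 15  60 131] [ 14  61 130]
scene green 224.0 [401.8   4.8] [array([402.5,   5. ]), array([10., 29.]), np.float64(90.0)] [0.0969 0.6655] [[0.043, 0.653], [0.095, 0.735], [0.153, 0.68], [0.103, 0.601]]
scene blue 9185.5 [144.3 287.6] [array([147.5, 281.1]), array([104.5, 147.4]), np.float64(64.8)] [ 0.5947 -0.3546] [[0.467, -0.467], [0.458, -0.215], [0.697, -0.232], [0.679, -0.443]]
scene board 16953.5 [301.4 215.3] [array([308.7, 212.7]), array([122.7, 177.9]), np.float64(67.0)] [ 0.5689 -0.0239] [[0.384, -0.174], [0.388, 0.303], [0.743, 0.147], [0.692, -0.211]]
[ 20  86 131] [ 16  56 110] [13 66 89] [23 22 92]
```

Run:
```python
import cv2
a=cv2.imread("pics/top0.png")[150:320,240:460];b=cv2.imread("pics/scene0.png")[135:260,140:420]
cv2.imwrite("pics/c1.png",cv2.resize(a,None,fx=3.5,fy=3.5,interpolation=2))
```

```text
(no output)
```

View pics/c1.png

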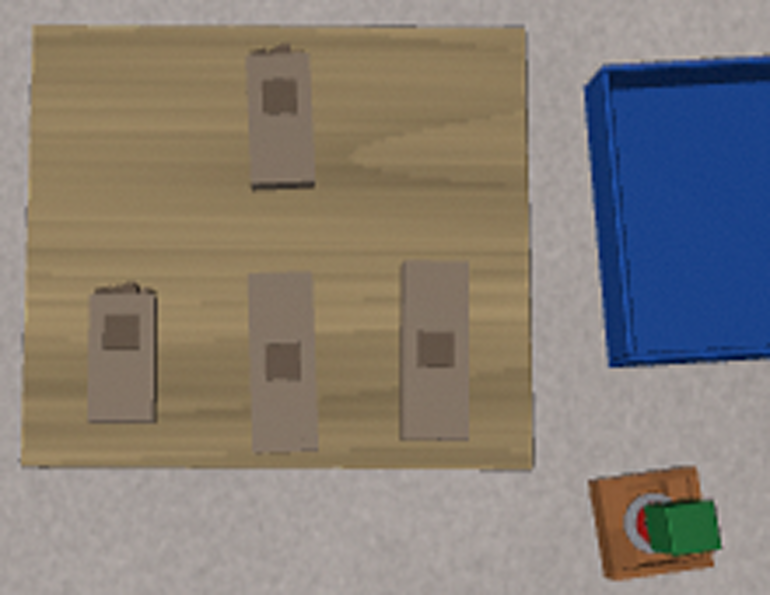

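The crop shows two whole bars (spots at top-image ≈(321,253) and (365,250)), two snapped bars with ragged ends at +x (≈(275,252), (320,185)), the gauge in its stand at ≈(428,300), bin right, bat left.

```bash
cat >> h.py <<'E'
def masks(im):
    H,S,V=[x.astype(int) for x in cv2.split(cv2.cvtColor(cv2.GaussianBlur(im,(3,3),0),cv2.COLOR_BGR2HSV))]
    op=lambda m:cv2.morphologyEx(m.astype(np.uint8),cv2.MORPH_OPEN,np.ones((3,3)))
    return dict(bar=op((S>40)&(S<79)&(V>60)&(H>8)&(H<22)), spot=(S>55)&(S<85)&(V>60)&(V<114)&(H>8)&(H<22),
      green=(H>45)&(H<85)&(S>120)&(V>50), red=((H<6)|(H>174))&(S>150)&(V>60), stand=(H>5)&(H<16)&(S>125)&(V>60),
      grey=(S<32)&(V>60)&(V<118), blue=(H>100)&(H<125)&(S>150))
E
python3 - <<'E'
from h import *
T=cv2.imread("pics/top0.png");S=cv2.imread("pics/scene0.png");ct=cams.get_calibration("top");cs=cams.get_calibration("scene")
mt,ms=masks(T),masks(S)
def rep(l,bl,c,z,n=8):
    for A,p,k in bl[:n]:
        r=cv2.minAreaRect(k);W=np.array([plane(c,q,z)[:2] for q in cv2.boxPoints(r)])
        e=[W[1]-W[0],W[2]-W[1]];e.sort(key=lambda v:-np.linalg.norm(v));L=e[0]*np.sign(e[0][0])
        print(l,int(A),p.round(1),plane(c,p,z)[:2].round(4),"rectc",W.mean(0).round(4),"size",[round(np.linalg.norm(x),3) for x in e],"ang",round(np.arctan2(L[1],L[0]),3))
roi=np.zeros(T.shape[:2],bool);roi[155:288,245:395]=1
bt=blobs(mt["bar"]*roi,200);rep("bar",bt,ct,.042)
st=[b for b in blobs(mt["spot"]&roi,40) if b[0]<200];rep("spot",st,ct,.042)
roi=np.zeros(S.shape[:2],bool);roi[135:290,200:410]=1
ss=[b for b in blobs(ms["spot"]&roi,20) if b[0]<200]
print([(b[0],b[1].round(1).tolist()) for b in ss])
for A,p,k in st:
    for B,q,_ in ss:
        X,e=tri(ct,p,cs,q)
        if e<.006 and .0<X[2]<.09: print("tri",p.round(),q.round(),X.round(4),round(e,4))
roi=np.zeros(T.shape[:2],bool);roi[275:325,400:455]=1
rep("green",blobs(mt["green"]&roi),ct,.145);rep("stand",blobs(mt["stand"]&roi),ct,.04)
rep("bin",blobs(mt["blue"],500),ct,.07,1)
roi[:]=0;roi[165:265,120:228]=1;rep("bat",blobs(mt["grey"]&roi,500),ct,.012,1)
roi[:]=0;roi[130:225,120:200]=1
for l in("green","stand"):print(l,[(b[0],b[1].round(1).tolist(),np.round(cv2.boxPoints(cv2.minAreaRect(b[2]))).tolist()) for b in blobs(ms[l]&roi)])
E
```

```text
bar 950 [363.7 249.8] [ 0.4652 -0.1076] rectc [ 0.4665 -0.1072] size [np.float64(0.12), np.float64(0.045)] ang -0.039
bar 913 [320.3 253. ] [ 0.4598 -0.0056] rectc [ 0.4604 -0.006 ] size [np.float64(0.122), np.float64(0.045)] ang -0.026
bar 701 [274.5 251.4] [0.4658 0.1018] rectc [0.4671 0.1018] size [np.float64(0.089), np.float64(0.045)] ang -0.011
bar 673 [319.6 183.8] [ 0.6253 -0.0077] rectc [ 0.6261 -0.0077] size [np.float64(0.096), np.float64(0.045)] ang 0.013
spot 88 [364.  249.5] [ 0.466  -0.1083] rectc [ 0.466  -0.1084] size [np.float64(0.024), np.float64(0.021)] ang 1.55
spot 85 [320.5 252.8] [ 0.4604 -0.0062] rectc [ 0.4599 -0.006 ] size [np.float64(0.023), np.float64(0.021)] ang -0.024
spot 85 [274.2 244.6] [0.4817 0.1023] rectc [0.4821 0.1028] size [np.float64(0.024), np.float64(0.021)] ang 1.55
spot 82 [319.5 177.2] [ 0.6413 -0.0077] rectc [ 0.642  -0.0077] size [np.float64(0.025), np.float64(0.022)] ang -0.024
[(139.5, [342.9, 256.2]), (81.0, [350.9, 262.1]), (35.5, [242.7, 260.6]), (23.0, [343.5, 283.3]), (22.0, [252.7, 247.2])]
green 218 [434.7 300.3] [ 0.349  -0.2437] rectc [ 0.3489 -0.2435] size [np.float64(0.04), np.float64(0.028)] ang -1.47
stand 373 [421.5 298.5] [ 0.3501 -0.2376] rectc [ 0.3483 -0.2467] size [np.float64(0.07), np.float64(0.064)] ang -1.43
bin 8163 [459.6 209. ] [ 0.5533 -0.3312] rectc [ 0.5554 -0.3329] size [np.float64(0.24), np.float64(0.2)] ang -1.528
bat 7171 [174.2 216. ] [0.5587 0.3472] rectc [0.5604 0.3489] size [np.float64(0.231), np.float64(0.199)] ang -1.555
green []
stand []
```

Run:
```python
import cv2,numpy as np
b=cv2.imread("pics/scene0.png")[135:225,120:210];t=cv2.imread("pics/top0.png")[275:325,400:450]
cv2.imwrite("pics/c2.png",np.hstack([cv2.resize(b,(400,400),interpolation=2),cv2.resize(t,(400,400),interpolation=2)]))
```

```text
(no output)
```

View pics/c2.png

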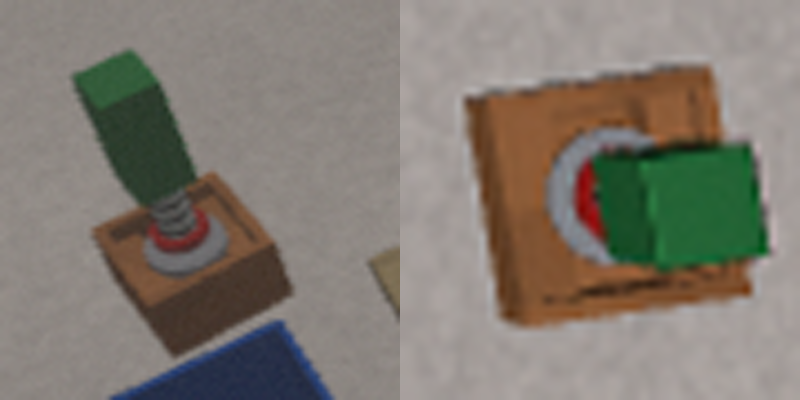

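Run:
```python
from h import *
ct=cams.get_calibration("top");cs=cams.get_calibration("scene")
s=lambda x,y:(120+x*.225-.4,135+y*.225-.4)
t=lambda x,y:(400+(x-400)/8-.45,275+y/8-.45)
print("handle top",tri(ct,t(708,206),cs,s(117,79)))
for a,b in zip([(650,158),(752,143),(770,255),(660,268)],[(73,75),(132,50),(160,83),(102,110)][0:]): pass
P=[plane(ct,t(*q),.145)[:2] for q in[(650,158),(752,143),(770,255),(660,268)]];print(np.round(P,4))
print("edges",[np.arctan2(*(P[i+1]-P[i])[::-1]).round(3) for i in range(3)], np.mean(P,0))
Q=[plane(ct,t(*q),.04)[:2] for q in[(472,100),(710,66),(750,292),(520,325)]];print("stand",np.round(Q,4),np.mean(Q,0),[np.arctan2(*(Q[i+1]-Q[i])[::-1]).round(3) for i in range(3)])
print("foot",tri(ct,t(612,197),cs,s(186,245)), plane(ct,t(612,197),.036))
for X in([.4604,-.0062,.042],[.466,-.1083,.042],[.4817,.1023,.042],[.6413,-.0077,.042],[.56,.348,.012]):print(X,proj(cs,np.array(X)).round(1))
im=cv2.imread("pics/scene0.png");hs=cv2.cvtColor(im,cv2.COLOR_BGR2HSV);print(hs[174,283],hs[198,242],hs[153,146],hs[205,150])
p,R,y=pose();print(p,y,R.round(3))
```

```text
handle top (array([ 0.34877127, -0.25146898,  0.14215565]), np.float64(5.642197034346751e-05))
[[ 0.3616 -0.2362]
 [ 0.365  -0.2635]
 [ 0.3358 -0.2664]
 [ 0.3331 -0.2372]]
edges [np.float64(-1.449), np.float64(-3.041), np.float64(1.664)] [ 0.34889477 -0.25082423]
stand [[ 0.3769 -0.209 ]
 [ 0.3852 -0.2787]
 [ 0.3206 -0.2864]
 [ 0.3127 -0.2195]] [ 0.34885055 -0.2484041 ] [np.float64(-1.452), np.float64(-3.023), np.float64(1.688)]
foot (array([ 0.34774216, -0.25134324,  0.02991345]), np.float64(0.0022083489529676043)) [ 0.34822838 -0.24894759  0.036     ]
[0.4604, -0.0062, 0.042] [282.3 172.9]
[0.466, -0.1083, 0.042] [243.1 192.7]
[0.4817, 0.1023, 0.042] [326.5 160.4]
[0.6413, -0.0077, 0.042] [326.8 225.8]
[0.56, 0.348, 0.012] [422.7 150.3]
[13 66 89] [13 69 93] [ 67 115  91] [ 13  26 135]
[ 0.23953195 -0.60370358  0.22156907] 0.37780158864338853 [[ 0.929  0.369 -0.001]
 [ 0.369 -0.929  0.002]
 [-0.    -0.002 -1.   ]]
```

Request:
move_arm:
  slide:
    - [4,-5,-1]
    - [8,-10,-2]
    - [12,-15,-3]
    - [16,-20,-3]
    - [20,-25,-3]
    - [23.2,-28.9,-3]
    - [23.2,-28.9,-3]
    - [23.2,-28.9,-3]
    - [23.2,-28.9,-3]
    - [23.2,-28.9,-3]
  roll: [0.05,0.1,0.15,0.2,0.25,0.27,0.27,0.27,0.27,0.27]
  gripper: 8.7

```text
time: 1.1
position: [0.3485, -0.2503, 0.2525]
tool_rot: [3.136, 0.17, -0.001]
ft_force: [-0.6, -1.4, -0.1]
grip_width: 0.996
grip_force: 0.0
```

Run:
```python
from h import *
p,R,y=pose();print(p.round(4),y)
c=cams.get_calibration("wrist");im=cams.get_image("wrist");cv2.imwrite("pics/w1.png",im[:,:,::-1]);print({k:np.round(v,3).tolist() for k,v in c.items()})
print("predicted handle top",proj(c,np.array([.349,-.251,.145])))
```

```text
[ 0.3485 -0.2503  0.2525] 0.10837206100074473
{'mtx': [[340.019, 0.0, 314.229], [0.0, 340.019, 198.527], [0.0, 0.0, 1.0]], 'R': [[0.108, -0.994, 0.001], [-0.956, -0.104, 0.274], [-0.272, -0.03, -0.962]], 't': [-0.288, 0.266, 0.507]}
predicted handle top [313.59984312 196.73634654]
```

View pics/w1.png

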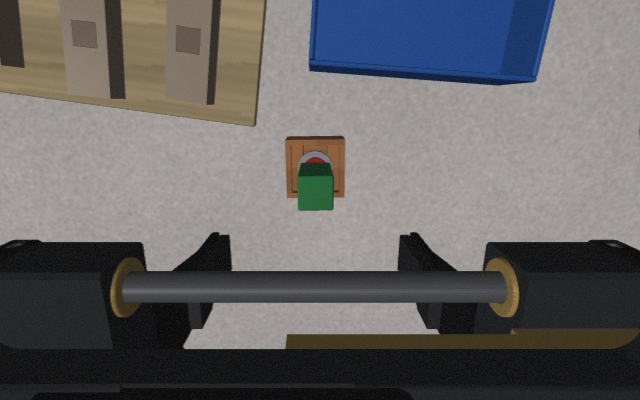

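The wrist picture shows the green handle top centred at ≈(316,194), within 3 px of the prediction, edges square to the gripper. Going down and gripping.

Request:
move_arm:
  slide:
    - [0.1,0.1,4]
    - [0.1,0.2,8]
    - [0.1,0.2,12]
    - [0.1,0.2,14]
    - [0.1,0.2,15.3]
    - [0.1,0.2,15.3]
    - [0.1,0.2,15.3]
  roll: [0,0,0,0,0,0,0]

```text
time: 1.85
position: [0.3504, -0.2528, 0.1003]
tool_rot: [3.137, 0.167, 0.001]
ft_force: [-1.3, -0.3, -0.4]
grip_width: 0.997
grip_force: 0.0
```

Request:
move_arm:
  slide:
    - [0,0,0]
    - [0,0,0]
    - [0,0,0]
    - [0,0,0]
    - [0,0,0]
    - [0,0,0]
    - [0,0,0]
    - [0,0,0]
  roll: [0,0,0,0,0,0,0,0]
  gripper: 0
  squeeze: 45

```text
time: 2.65
position: [0.3499, -0.2518, 0.0995]
tool_rot: [-3.137, -0.169, 0.0]
ft_force: [-0.6, 1.8, 0.7]
grip_width: 0.351
grip_force: 0.3
```

Request:
move_arm:
  slide:
    - [0,0,0]
    - [0,0,0]
    - [0,0,0]
    - [0,0,-1]
    - [0,0,-3]
    - [0,0,-6]
    - [0,0,-9]
    - [0,0,-9]
    - [0,0,-9]
  roll: [0,0,0,0,0,0,0,0,0]

```text
time: 3.55
position: [0.35, -0.252, 0.1899]
tool_rot: [3.136, 0.169, 0.001]
ft_force: [0.5, -0.5, -2.2]
grip_width: 0.347
grip_force: 44.9
```

Run:
```python
from h import *
p,R,y=pose();print(p.round(4),y)
for n in("wrist","scene"):
    c=cams.get_calibration(n);im=cams.get_image(n)[:,:,::-1];cv2.imwrite(f"pics/{n}2.png",im)
    # foot edges in view
    if n=="scene": a=cv2.resize(im[90:220,100:230],(400,400),interpolation=2)
    else: b=cv2.resize(im,(640,400)); cw=c
cv2.imwrite("pics/c3.png",np.hstack([b[:,120:520],a]))
for X in([.4604,-.0062,.042],[.466,-.1083,.042]):print(proj(cw,np.array(X)))
```

```text
[ 0.35   -0.252   0.1899] 0.10776922120895568
[31.93974613 26.00579635]
[156.08312176  33.16879074]
```

View pics/c3.png

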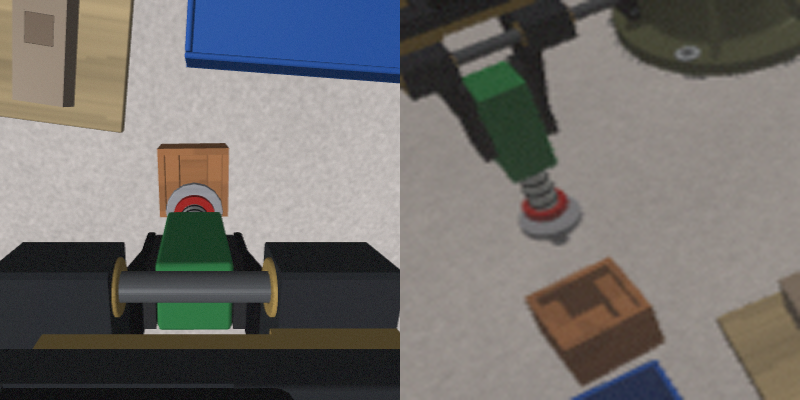

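Request:
move_arm:
  slide:
    - [3,-3,0]
    - [7,-7,0]
    - [11,-11,0]
    - [13.3,-13,0]
    - [13.3,-13,2]
    - [13.3,-13,4]
    - [13.3,-13,5]
    - [13.3,-13,5]
    - [13.3,-13,5]
  roll: [0,0,0,0,0,0,0,0,0]

```text
time: 4.55
position: [0.4681, -0.1086, 0.1395]
tool_rot: [-3.137, -0.168, 0.001]
ft_force: [0.0, 0.2, -2.9]
grip_width: 0.34
grip_force: 44.9
```

Run:
```python
from h import *
p,R,y=pose();print(p.round(4),y)
o=[]
for n,(r,q) in dict(wrist=(60,190),scene=(110,170)).items():
    c=cams.get_calibration(n);im=cams.get_image(n)[:,:,::-1];cv2.imwrite(f"pics/{n}3.png",im)
    a=im[60:300,190:430] if n=="wrist" else im[100:230,170:300]
    o.append(cv2.resize(a,(400,400),interpolation=2))
    print(n,proj(c,np.array([.466,-.1083,.042])))
cv2.imwrite("pics/c4.png",np.hstack(o))
```

```text
[ 0.4681 -0.1086  0.1395] 0.1071313561250555
wrist [312.20709265 203.09962728]
scene [243.12343081 192.65883601]
```

View pics/c4.png

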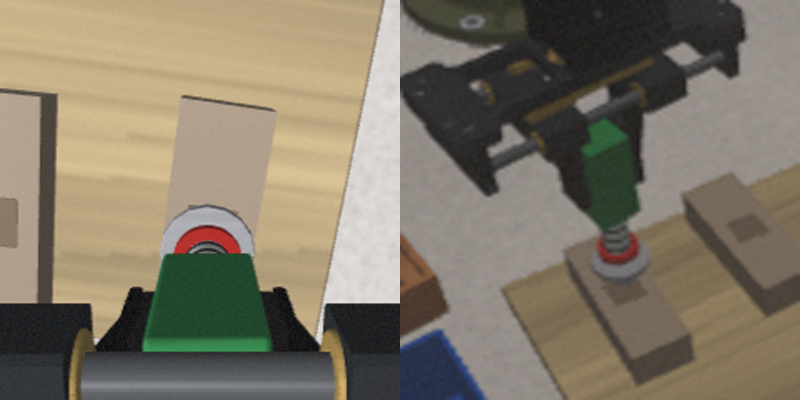

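Run:
```python
from h import *
c=cams.get_calibration("scene");print(proj(c,np.array([.4681,-.1086,.0755])))
print("foot c",plane(c,(241.4,183.8),.0755))
im=cv2.imread("pics/scene3.png")[100:230,170:300];H,S,V=cv2.split(cv2.cvtColor(im,cv2.COLOR_BGR2HSV))
b=blobs(((H<8)|(H>172))&(S>120),15);print([(x[0],x[1]+[170,100]) for x in b])
m=(V<110)&(S>55)&(S<85)&(H>8)&(H<20);print([(x[0],(x[1]+[170,100]).round(1)) for x in blobs(m,10)])
```

```text
[241.30607216 182.71595236]
foot c [ 0.47105513 -0.10984621  0.0755    ]
[(24.0, array([240.97916667, 181.61805556]))]
[(259.5, array([281.8, 187.5])), (97.0, array([258.1, 215.2])), (69.0, array([282.5, 173.7])), (59.5, array([242.6, 194.8])), (13.0, array([236.6, 205.8]))]
```

Request:
move_arm:
  slide:
    - [0,0,0.4]
    - [0,0,0.8]
    - [0,0,1.2]
    - [0,0,1.6]
    - [0,0,2.0]
    - [0,0,2.3]
    - [0,0,2.5]
    - [0,0,2.6]
    - [0,0,2.6]
  roll: [0,0,0,0,0,0,0,0,0]

```text
time: 5.55
position: [0.4683, -0.1084, 0.1135]
tool_rot: [3.137, 0.169, 0.0]
ft_force: [0.8, -0.4, -0.8]
grip_width: 0.336
grip_force: 44.9
```

Request:
move_arm:
  slide:
    - [0,0,0.1]
    - [0,0,0.1]
    - [0,0,0.2]
    - [0,0,0.2]
  roll: [0,0,0,0]

```text
time: 5.95
position: [0.4683, -0.1083, 0.1115]
tool_rot: [3.137, 0.169, 0.0]
ft_force: [0.7, -1.5, -0.7]
grip_width: 0.344
grip_force: 44.9
```

Request:
move_arm:
  slide:
    - [0,0,0.1]
    - [0,0,0.1]
    - [0,0,0.1]
  roll: [0,0,0]

```text
time: 6.25
position: [0.4683, -0.1083, 0.1114]
tool_rot: [3.137, 0.169, -0.0]
ft_force: [-1.9, 0.0, 5.8]
grip_width: 0.344
grip_force: 44.9
```

Request:
move_arm:
  slide:
    - [0,0,0.1]
    - [0,0,0.1]
    - [0,0,0.1]
  roll: [0,0,0]

```text
time: 6.55
position: [0.4684, -0.1083, 0.1114]
tool_rot: [3.136, 0.169, -0.0]
ft_force: [-4.2, 0.6, 12.4]
grip_width: 0.341
grip_force: 44.9
```

```bash
cat >> h.py <<'E'
def collar(tag):
    p,R,y=pose();o=[]
    c=cams.get_calibration("scene");im=cams.get_image("scene")[:,:,::-1];cv2.imwrite(f"pics/{tag}.png",im)
    u=proj(c,p+[0,0,-.055]).round().astype(int);a=im[u[1]-40:u[1]+25,u[0]-33:u[0]+32]
    o.append(cv2.resize(a,(400,400),interpolation=2))
    w=cams.get_image("wrist")[:,:,::-1];o.append(cv2.resize(w[100:260,234:394],(400,400),interpolation=2))
    cv2.imwrite(f"pics/{tag}c.png",np.hstack(o))
    for z in(0,.003,.009,.018):print(z,proj(c,p+[0,0,-.0635+z]).round(1))
    H,S,V=cv2.split(cv2.cvtColor(a,cv2.COLOR_BGR2HSV))
    m=((H<8)|(H>172))&(S>110)
    for b in blobs(m,8):
        x,yy,ww,hh=cv2.boundingRect(b[2]);print("red",b[0],"rows",yy+u[1]-40,yy+hh+u[1]-40,"c",b[1]+u-[33,40])
E
python3 -c "
from h import *
print(monitor.get_state()['ft_force']);collar('t1')"
```

```text
[-4.18006042  0.59986119 12.4126679 ]
0 [243.3 191.5]
0.003 [243.1 190.6]
0.009 [242.7 188.7]
0.018 [242.1 185.9]
red 33.0 rows 184 194 c [242.53535354 190.15656566]
```

View pics/t1c.png

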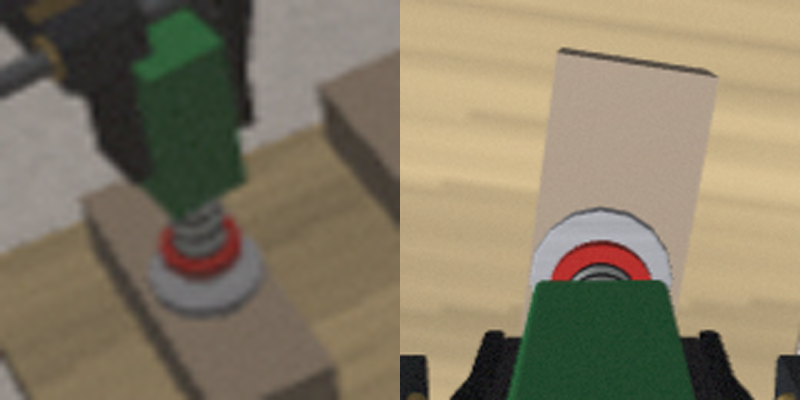

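Request:
move_arm:
  slide:
    - [0,0,-1]
    - [0,0,-3]
    - [0,0,-6]
    - [0,-3,-6]
    - [0.3,-7,-6]
    - [0.5,-10.2,-6]
    - [0.5,-10.2,-4]
    - [0.5,-10.2,-3]
    - [0.5,-10.2,-3]
    - [0.5,-10.2,-3]
  roll: [0,0,0,0,0,0,0,0,0,0]

```text
time: 7.65
position: [0.4621, -0.0072, 0.1394]
tool_rot: [-3.137, -0.167, 0.001]
ft_force: [0.8, -0.3, -2.1]
grip_width: 0.339
grip_force: 44.9
```

Run:
```python
from h import *
p,R,y=pose();print(p.round(4))
ct=cams.get_calibration("scene");im=cams.get_image("scene")[:,:,::-1];cv2.imwrite("pics/s4.png",im)
H,S,V=cv2.split(cv2.cvtColor(im,cv2.COLOR_BGR2HSV))
m=(V<110)&(S>55)&(S<85)&(H>8)&(H<20);m[:130]=0;m[290:]=0
for b in blobs(m,15):print(b[0],b[1].round(1),plane(ct,b[1],.042)[:2].round(4))
print("gauge pin over",proj(ct,np.array([p[0],p[1],.042])))
# dent: brightness profile through spot B
print(V[185:206,243],V[198,232:256])
a=cv2.resize(im[160:230,215:315],(800,560),interpolation=2);cv2.imwrite("pics/c5.png",a)
```

```text
[ 0.4621 -0.0072  0.1394]
347.0 [322.6 235.6] [ 0.6567 -0.0285]
287.5 [286.4 189.9] [ 0.5109 -0.0255]
136.5 [329.4 171.7] [0.5164 0.0862]
116.0 [253.6 216.3] [ 0.5373 -0.12  ]
102.0 [327. 227.] [ 0.6439 -0.009 ]
60.5 [326.7 161.3] [0.4845 0.1009]
52.5 [282.4 174.4] [ 0.4647 -0.0084]
38.5 [243.7 195.3] [ 0.4737 -0.1107]
35.0 [353.4 262.2] [ 0.7396 -0.0147]
21.5 [310.2 274.7] [ 0.7168 -0.0973]
gauge pin over [282.30686542 173.50614071]
[118 120 117 118 102  76  75  76  78  83  94  93  95 105 117 116 119 118
 119 118 119] [ 71  84 110 118 119 119 118 107  95  95  98 105 114 118 117 120 117 119
 120 119 117 119 119 117]
```

View pics/c5.png

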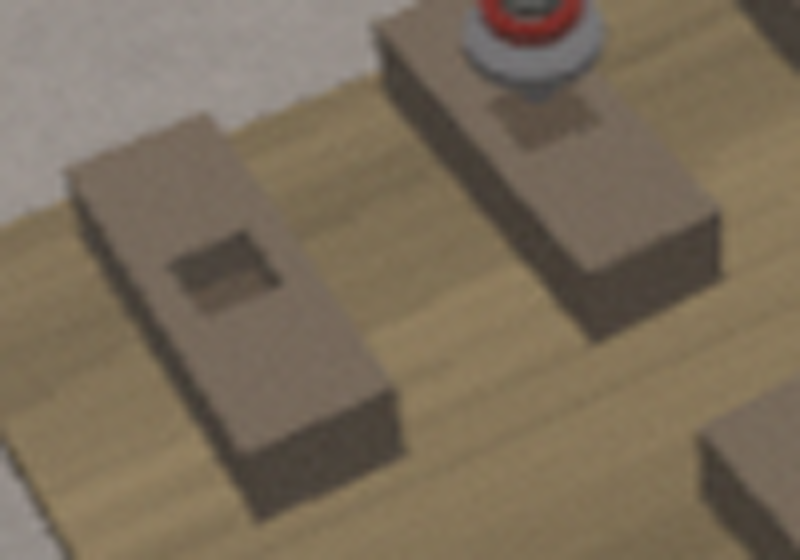

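Bar B's spot now shows a deep recess: about 5 px of dark wall at (243,189–194), ≈16 mm — soft, so it stays. Now testing bar A; the pin is over its spot at (282,174).

Request:
move_arm:
  slide:
    - [0,0,0.4]
    - [0,0,0.8]
    - [0,0,1.2]
    - [0,0,1.6]
    - [0,0,2.0]
    - [0,0,2.3]
    - [0,0,2.5]
    - [0,0,2.6]
    - [0,0,2.6]
    - [0,0,2.7]
    - [0,0,2.8]
  roll: [0,0,0,0,0,0,0,0,0,0,0]

```text
time: 8.8
position: [0.4624, -0.0066, 0.1117]
tool_rot: [3.137, 0.169, 0.001]
ft_force: [-0.2, -2.3, 1.7]
grip_width: 0.342
grip_force: 44.9
```

Request:
move_arm:
  slide:
    - [0,0,0.1]
    - [0,0,0.2]
    - [0,0,0.2]
    - [0,0,0.2]
  roll: [0,0,0,0]

```text
time: 9.2
position: [0.4626, -0.0065, 0.1114]
tool_rot: [3.136, 0.169, 0.0]
ft_force: [-5.3, -2.2, 14.7]
grip_width: 0.34
grip_force: 44.9
```

```bash
python3 -c "
from h import *
print(monitor.get_state()['ft_force']);collar('t2')"
```

```text
[-5.34476937 -2.21584392 14.68114472]
0 [282.5 171.7]
0.003 [282.4 170.8]
0.009 [282.3 168.9]
0.018 [282. 166.]
red 25.0 rows 163 172 c [281.92 167.64]
```

View pics/t2c.png

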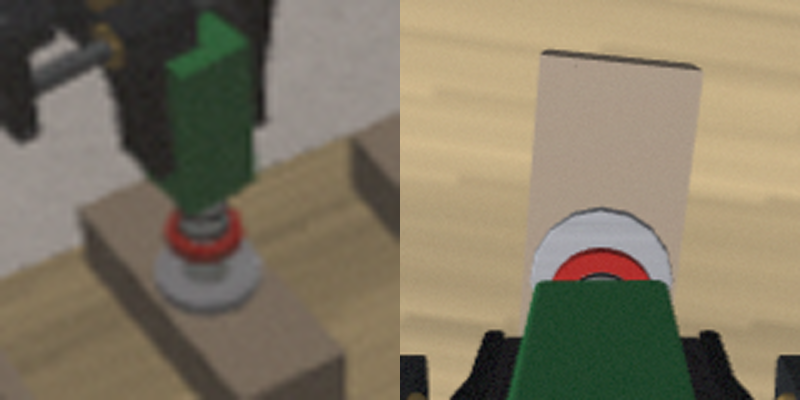

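Bar A: the collar stands ≈9 mm above the foot (white stem visible below it) — firm. Returning the gauge to above the stand.

Request:
move_arm:
  slide:
    - [0,0,-1]
    - [0,0,-4]
    - [0,0,-8]
    - [-3,4.5,-8]
    - [-5.5,9,-8]
    - [-8,13.5,-8]
    - [-11,18,-8]
    - [-13.8,23.1,-8]
    - [-13.8,23.1,-6]
    - [-13.8,23.1,-4]
    - [-13.8,23.1,-4]
    - [-13.8,23.1,-4]
  roll: [0,0,0,0,0,0,0,0,0,0,0,0]

```text
time: 10.5
position: [0.3499, -0.2498, 0.1493]
tool_rot: [-3.135, -0.171, 0.001]
ft_force: [0.0, -0.3, -3.1]
grip_width: 0.344
grip_force: 44.9
```

Run:
```python
from h import *
p,R,y=pose();print(p.round(4),y,monitor.get_state()["ft_force"])
print("to stand, world",np.array([.350,-.252,.0995])-p, "tool cm",(R.T@(np.array([.350,-.252,.0995])-p)*100).round(2))
```

```text
[ 0.3499 -0.2498  0.1493] 0.1088718082642099 [ 0.01040564 -0.29555408 -3.10372066]
to stand, world [ 7.93074679e-05 -2.16851790e-03 -4.98038604e-02] tool cm [-0.01  0.22  4.98]
```

Request:
move_arm:
  slide:
    - [0,0.2,0]
    - [0,0.2,1]
    - [0,0.2,2]
    - [0,0.2,3]
    - [0,0.2,4]
    - [0,0.2,4.5]
    - [0,0.2,4.8]
    - [0,0.2,4.9]
    - [0,0.2,4.9]
  roll: [0,0,0,0,0,0,0,0,0]

```text
time: 11.4
position: [0.3502, -0.253, 0.1006]
tool_rot: [3.137, 0.169, 0.0]
ft_force: [-0.2, 0.0, -2.9]
grip_width: 0.341
grip_force: 44.9
```

```bash
python3 -c "
from h import *
print(pose()[0],monitor.get_state()['ft_force']);collar('t3')"
```

```text
[ 0.35024059 -0.25298507  0.1006481 ] [-0.16714209  0.03129005 -2.91095193]
0 [160.7 188.5]
0.003 [160.3 187.5]
0.009 [159.5 185.7]
0.018 [158.3 182.9]
red 29.5 rows 182 191 c [159.5480226  187.18079096]
```

View pics/t3c.png

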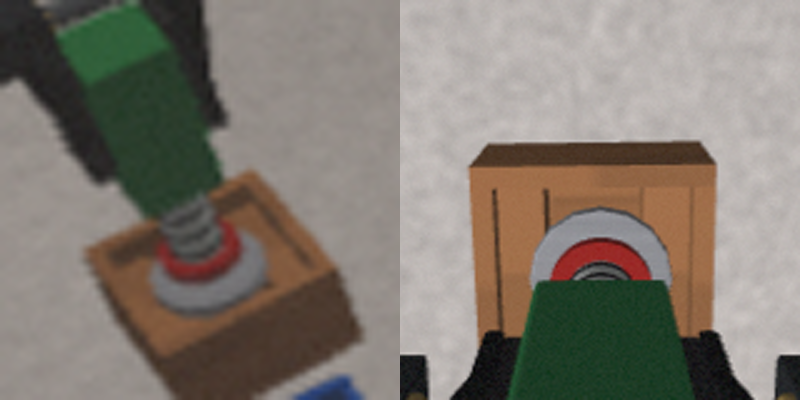

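The gauge is in the well (foot inside the stand's walls, centred near (160,188) as predicted), about 1 mm above the ledges. Lowering the rest and releasing.

Request:
move_arm:
  slide:
    - [0,0,0.1]
    - [0,0,0.1]
    - [0,0,0.1]
  roll: [0,0,0]

```text
time: 11.8
position: [0.3501, -0.2529, 0.0997]
tool_rot: [3.137, 0.169, 0.0]
ft_force: [-0.1, -0.1, -2.6]
grip_width: 0.344
grip_force: 44.9
```

Request:
move_arm:
  slide:
    - [0,0,0]
    - [0,0,0]
    - [0,0,0]
    - [0,0,0]
    - [0,0,0]
    - [0,0,-4]
    - [0,0,-8]
    - [0,0,-12]
    - [0,0,-15]
    - [0,0,-15]
    - [0,0,-15]
  roll: [0,0,0,0,0,0,0,0,0,0,0]
  gripper: 8.7

```text
time: 12.9
position: [0.3503, -0.253, 0.2498]
tool_rot: [3.136, 0.169, 0.001]
ft_force: [-0.9, 0.4, -0.5]
grip_width: 0.998
grip_force: 0.0
```

Run:
```python
from h import *
T=cams.get_image("top")[:,:,::-1];cv2.imwrite("pics/top5.png",T);ct=cams.get_calibration("top");mt=masks(T)
p,R,y=pose();print(p.round(4),y)
roi=np.zeros(T.shape[:2],bool);roi[155:288,245:395]=1
for A,q,k in blobs(mt["bar"]*roi,200):
    r=cv2.minAreaRect(k);W=np.array([plane(ct,v,.042)[:2] for v in cv2.boxPoints(r)])
    e=max(W[1]-W[0],W[2]-W[1],key=np.linalg.norm);e*=np.sign(e[0])
    print(int(A),q.round(1),"c",W.mean(0).round(4),"L",round(np.linalg.norm(e),3),"ang",round(np.arctan2(e[1],e[0]),3))
for A,q,k in blobs(mt["spot"]&roi,40):print("spot",A,q.round(1),plane(ct,q,.042)[:2].round(4))
w=cams.get_image("wrist")[:,:,::-1];cv2.imwrite("pics/w5.png",w)
print(proj(cams.get_calibration("wrist"),np.array([.35,-.252,.145])))
H,S,V=cv2.split(cv2.cvtColor(w,cv2.COLOR_BGR2HSV));print([(b[0],b[1]) for b in blobs((H>45)&(H<85)&(S>100)&(V>60))])
```

```text
[ 0.3497 -0.2526  0.2488] 0.10779911011526318
949 [363.6 249.9] c [ 0.4665 -0.1072] L 0.12 ang -0.039
919 [320.4 253.1] c [ 0.4604 -0.006 ] L 0.122 ang -0.026
700 [274.5 251.3] c [0.4671 0.1018] L 0.089 ang -0.011
677 [319.6 183.9] c [ 0.626  -0.0078] L 0.096 ang 0.014
spot 74.5 [320.2 252.6] [ 0.4608 -0.0054]
spot 70.5 [364.1 249.4] [ 0.4662 -0.1085]
spot 69.5 [319.2 177.3] [ 0.6412 -0.0071]
spot 68.0 [274.  244.7] [0.4815 0.1028]
[312.52078966 197.8041327 ]
[(1151.5, array([314.50745405, 194.46605876]))]
```

Request:
move_arm:
  slide:
    - [2,-4,0]
    - [4.5,-8,0]
    - [7,-12,0]
    - [9.5,-16,0]
    - [12,-20,0]
    - [13.6,-23.4,2]
    - [13.6,-23.4,6]
    - [13.6,-23.4,11]
    - [13.6,-23.4,14.5]
    - [13.6,-23.4,14.5]
    - [13.6,-23.4,14.5]
  roll: [0.02,0.04,0.06,0.08,0.1,0.13,0.13,0.13,0.13,0.13,0.13]
  gripper: 8.0

```text
time: 14.1
position: [0.4595, -0.0054, 0.1042]
tool_rot: [-3.14, 0.034, 0.003]
ft_force: [0.8, 0.5, 0.8]
grip_width: 0.919
grip_force: 0.0
```

Run:
```python
from h import *
p,R,y=pose();print(p.round(4),y,"tool cm to A",(R.T@(np.array([.461,-.006,.0155])-p)*100).round(2))
ct,cs=cams.get_calibration("top"),cams.get_calibration("scene")
def quad(f,roi,fn):
    im=cv2.imread(f);H,S,V=cv2.split(cv2.cvtColor(cv2.GaussianBlur(im,(3,3),0),cv2.COLOR_BGR2HSV));m=fn(H,S,V).astype(np.uint8);z=np.zeros_like(m);x0,y0,x1,y1=roi;z[y0:y1,x0:x1]=m[y0:y1,x0:x1]
    k=cv2.convexHull(blobs(cv2.morphologyEx(z,cv2.MORPH_OPEN,np.ones((5,5))),500)[0][2])
    return cv2.approxPolyDP(k,.04*cv2.arcLength(k,True),True).reshape(-1,2)
g=lambda H,S,V:(V<118)&(S<35)
a=quad("pics/top5.png",(120,165,228,265),g);b=quad("pics/scene0.png",(355,110,490,195),g);print(a.tolist(),b.tolist())
for q in a:
    best=min((tri(ct,q,cs,r) for r in b),key=lambda t:t[1]);print(best[0].round(4),round(best[1],4),plane(ct,q,.012).round(4))
```

```text
[ 0.4595 -0.0054  0.1042] -0.02196862902830064 tool cm to A [0.17 0.07 8.87]
[[219, 175], [219, 243], [129, 256], [131, 178]] [[429, 119], [481, 160], [417, 194], [366, 146]]
[0.6589 0.2392 0.0039] 0.0042 [0.6584 0.2393 0.012 ]
[0.4855 0.2286 0.0305] 0.0133 [0.4908 0.2377 0.012 ]
[0.4671 0.4592 0.0047] 0.0079 [0.4641 0.4533 0.012 ]
[ 0.6588  0.4613 -0.003 ] 0.0004 [0.6553 0.4557 0.012 ]
```

Request:
move_arm:
  slide:
    - [0.1,0.1,3]
    - [0.1,0.1,6]
    - [0.1,0.1,8]
    - [0.1,0.1,8.8]
    - [0.1,0.1,8.8]
    - [0.1,0.1,8.8]
  roll: [0,0,0,0,0,0]

```text
time: 14.7
position: [0.4628, -0.0068, 0.0182]
tool_rot: [3.141, -0.035, 0.005]
ft_force: [0.2, 0.2, -0.2]
grip_width: 0.922
grip_force: 0.0
```

Request:
move_arm:
  slide:
    - [0,0,0]
    - [0,0,0]
    - [0,0,0]
    - [0,0,0]
    - [0,0,0]
    - [0,0,0]
    - [0,0,0]
    - [0,0,-2]
    - [0,0,-5]
    - [0,0,-8]
    - [0,0,-8]
    - [0,0,-8]
  roll: [0,0,0,0,0,0,0,0,0,0,0,0]
  gripper: 0
  squeeze: 25

```text
time: 15.9
position: [0.4606, -0.0069, 0.096]
tool_rot: [3.141, -0.035, -0.001]
ft_force: [-0.0, -0.1, -4.3]
grip_width: 0.508
grip_force: 24.8
```

Request:
move_arm:
  slide:
    - [1,-3,0]
    - [2,-7,0]
    - [3,-11,0]
    - [4,-15,0]
    - [5,-19,0]
    - [6,-23,0]
    - [7,-27,0]
    - [8,-31,0]
    - [9,-34,0]
    - [9.2,-35.6,0]
    - [9.2,-35.6,2]
    - [9.2,-35.6,5]
    - [9.2,-35.6,7]
    - [9.2,-35.6,7.5]
    - [9.2,-35.6,7.5]
    - [9.2,-35.6,7.5]
  roll: [0,0,0,0,0,0,0,0,0,0,0,0,0,0,0,0]

```text
time: 17.5
position: [0.561, 0.3475, 0.0214]
tool_rot: [-3.141, 0.035, 0.0]
ft_force: [0.2, 0.1, -3.8]
grip_width: 0.505
grip_force: 24.8
```

Request:
move_arm:
  slide:
    - [0,0,0.1]
    - [0,0,0.2]
    - [0,0,0.3]
    - [0,0,0.4]
    - [0,0,0.4]
  roll: [0,0,0,0,0]

```text
time: 18.0
position: [0.561, 0.3471, 0.0174]
tool_rot: [3.141, -0.035, -0.0]
ft_force: [0.4, -0.3, -4.1]
grip_width: 0.506
grip_force: 24.8
```

Request:
move_arm:
  slide:
    - [0,0,0.1]
    - [0,0,0.1]
    - [0,0,0.2]
    - [0,0,0.2]
  roll: [0,0,0,0]

```text
time: 18.4
position: [0.5612, 0.3473, 0.0166]
tool_rot: [3.141, -0.035, 0.001]
ft_force: [-2.5, -2.0, 4.1]
grip_width: 0.5
grip_force: 24.8
```

Request:
move_arm:
  slide:
    - [0,0,0]
    - [0,0,0]
    - [0,0,0]
    - [0,0,0]
    - [0,0,-3]
    - [0,0,-7]
    - [0,0,-10]
    - [-1,4,-10]
    - [-2.5,8,-10]
    - [-4,12,-10]
    - [-5.5,16,-10]
    - [-7,20,-10]
    - [-8.9,24.8,-10]
    - [-8.9,24.8,-10]
    - [-8.9,24.8,-10]
  roll: [0,0,0,0,0,0,0,0,0,0,0,0,0,0,0]
  gripper: 8.0

```text
time: 19.9
position: [0.4666, 0.0996, 0.1157]
tool_rot: [3.14, -0.04, 0.002]
ft_force: [1.2, 0.8, 0.8]
grip_width: 0.92
grip_force: 0.0
```

```bash
cat >> h.py <<'E'
def survey(tag):
    T=cams.get_image("top")[:,:,::-1];cv2.imwrite(f"pics/{tag}.png",T);ct=cams.get_calibration("top");mt=masks(T)
    roi=np.zeros(T.shape[:2],bool);roi[155:288,120:395]=1
    for A,q,k in blobs(mt["bar"]*roi,200):
        r=cv2.minAreaRect(k);W=np.array([plane(ct,v,.042)[:2] for v in cv2.boxPoints(r)])
        e=max(W[1]-W[0],W[2]-W[1],key=np.linalg.norm);e*=np.sign(e[0])
        print(int(A),q.round(1),"c",W.mean(0).round(4),"L",round(np.linalg.norm(e),3),"ang",round(np.arctan2(e[1],e[0]),3))
    p,R,y=pose();print("tcp",p.round(4),y)
E
python3 -c "
from h import *
survey('top6')
p,R,y=pose();print((R.T@(np.array([.466,.102,.0155])-p)*100).round(2))"
```

```text
951 [363.6 249.8] c [ 0.4665 -0.1072] L 0.12 ang -0.033
928 [170.9 214.1] c [0.56   0.3469] L 0.121 ang 0.003
679 [319.6 183.9] c [ 0.626  -0.0077] L 0.096 ang 0.014
tcp [0.467  0.1014 0.1159] -0.022956083906663063
[-0.11 -0.06 10.04]
```

Request:
move_arm:
  slide:
    - [0,0,4]
    - [0,0,8]
    - [0,0,9.5]
    - [0,0,10]
    - [0,0,10]
    - [0,0,10]
  roll: [0,0,0,0,0,0]

```text
time: 20.55
position: [0.4679, 0.1022, 0.0169]
tool_rot: [-3.141, 0.034, -0.004]
ft_force: [-0.4, -0.1, 0.8]
grip_width: 0.923
grip_force: 0.0
```

Request:
move_arm:
  slide:
    - [0,0,0]
    - [0,0,0]
    - [0,0,0]
    - [0,0,0]
    - [0,0,0]
    - [0,0,0]
    - [0,0,0]
    - [0,0,-2]
    - [0,0,-6]
    - [0,0,-11]
    - [0,0,-14]
    - [0,0,-14]
  roll: [0,0,0,0,0,0,0,0,0,0,0,0]
  gripper: 0

```text
time: 21.75
position: [0.4694, 0.1018, 0.1595]
tool_rot: [3.141, -0.035, 0.013]
ft_force: [-0.1, 0.7, -2.1]
grip_width: 0.497
grip_force: 25.0
```

Request:
move_arm:
  slide:
    - [1,3,0]
    - [2,7,0]
    - [3,11.5,0]
    - [4,16,0]
    - [5,20.5,0]
    - [6,25,0]
    - [7,29.5,0]
    - [8,34,0]
    - [9,38,0]
    - [9.6,40.3,0]
    - [9.6,40.3,4]
    - [9.6,40.3,8]
    - [9.6,40.3,11]
    - [9.6,40.3,13]
    - [9.6,40.3,13.5]
    - [9.6,40.3,13.5]
  roll: [0,0,0,0,-0.02,-0.04,-0.06,-0.06,-0.06,-0.06,-0.06,-0.06,-0.06,-0.06,-0.06,-0.06]

```text
time: 23.35
position: [0.5521, -0.3028, 0.0183]
tool_rot: [-3.139, -0.06, 0.005]
ft_force: [-1.1, -0.6, -2.1]
grip_width: 0.501
grip_force: 25.0
```

Request:
move_arm:
  slide:
    - [0,0,0]
    - [0,0,0]
    - [0,0,0]
    - [0,0,0]
    - [0,0,-4]
    - [0,0,-8]
    - [0,0,-12]
    - [0,0,-14]
    - [0,0,-14]
  roll: [0,0,0,0,0,0,0,0,0]
  gripper: 6.2

```text
time: 24.25
position: [0.556, -0.3047, 0.1654]
tool_rot: [3.136, 0.059, 0.011]
ft_force: [0.5, -0.8, -0.0]
grip_width: 0.714
grip_force: 0.0
```

Request:
move_arm:
  slide:
    - [1,-3,0]
    - [2,-7,0]
    - [3,-11.5,0]
    - [4.5,-16,0]
    - [6,-20.5,0]
    - [7,-25,0]
    - [8.4,-29.2,0]
    - [8.4,-29.2,2]
    - [8.4,-29.2,4]
    - [8.4,-29.2,4]
  roll: [0,0,0,0,0.02,0.02,0.02,0.02,0.02,0.02]
  gripper: 8.0

```text
time: 25.25
position: [0.6236, -0.0087, 0.1165]
tool_rot: [-3.141, -0.03, 0.011]
ft_force: [0.7, -0.7, -0.2]
grip_width: 0.921
grip_force: 0.0
```

```bash
python3 -c "
from h import *
survey('top7')
p,R,y=pose();print((R.T@(np.array([.625,-.0078,.0155])-p)*100).round(2))
w=cams.get_image('wrist')[:,:,::-1];t=cv2.imread('pics/top7.png');cv2.imwrite('pics/c7.png',np.hstack([cv2.resize(w,(400,250)),cv2.resize(t[150:350,230:550],(400,250))]))"
```

```text
939 [171. 214.] c [0.56   0.3466] L 0.121 ang -0.005
tcp [ 0.6248 -0.009   0.1183] 0.017985015906738122
[ 0.07 -0.12 10.28]
```

View pics/c7.png

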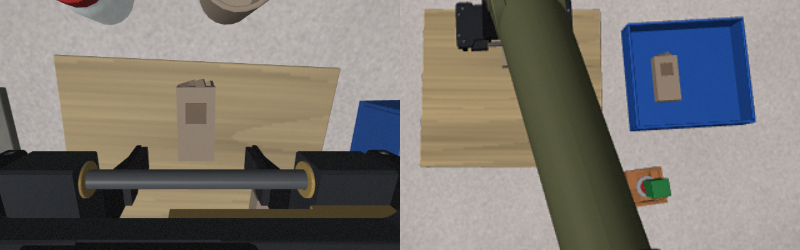

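The wrist view shows bar D centred between the fingers (≈x 196 of 400); the top view shows bar C flat in the bin and the gauge upright in its stand. Descending on D.

Request:
move_arm:
  slide:
    - [0,-0.1,4]
    - [0,-0.1,8]
    - [0,-0.1,9.5]
    - [0,-0.1,10.1]
    - [0,-0.1,10.1]
    - [0,-0.1,10.1]
  roll: [0,0,0,0,0,0]

```text
time: 25.95
position: [0.6281, -0.0077, 0.0217]
tool_rot: [3.141, 0.028, 0.005]
ft_force: [-0.1, -0.2, -0.7]
grip_width: 0.919
grip_force: 0.0
```

Request:
move_arm:
  slide:
    - [0,0,0]
    - [0,0,0]
    - [0,0,0]
    - [0,0,0]
    - [0,0,0]
    - [0,0,0]
    - [0,0,0]
    - [0,0,-2]
    - [0,0,-6]
    - [0,0,-11]
    - [0,0,-14]
    - [0,0,-14]
    - [0,0,-14]
  roll: [0,0,0,0,0,0,0,0,0,0,0,0,0]
  gripper: 0

```text
time: 27.25
position: [0.6261, -0.0079, 0.1592]
tool_rot: [3.141, 0.028, -0.0]
ft_force: [-0.7, 0.1, -2.9]
grip_width: 0.505
grip_force: 25.0
```

Request:
move_arm:
  slide:
    - [-1,3,0]
    - [-2,7,0]
    - [-3,11.5,0]
    - [-4,16,0]
    - [-5,20.5,0]
    - [-6,25,0]
    - [-7,29.5,0]
    - [-7.7,34,0]
    - [-7.7,37.4,0]
    - [-7.7,37.4,0]
    - [-7.7,37.4,4]
    - [-7.7,37.4,8]
    - [-7.7,37.4,11]
    - [-7.7,37.4,13]
    - [-7.7,37.4,13.2]
    - [-7.7,37.4,13.2]
  roll: [0,0,0,0,-0.02,-0.02,-0.02,-0.02,-0.02,-0.02,-0.02,-0.02,-0.02,-0.02,-0.02,-0.02]

```text
time: 28.85
position: [0.5551, -0.3819, 0.0257]
tool_rot: [-3.139, -0.06, 0.004]
ft_force: [0.2, -0.0, -2.2]
grip_width: 0.504
grip_force: 25.0
```

Request:
move_arm:
  slide:
    - [0,0,0]
    - [0,0,0]
    - [0,0,0]
    - [0,0,0]
    - [0,0,-4]
    - [0,0,-8]
    - [0,0,-12]
    - [0,0,-15]
    - [-3,4,-15]
    - [-6,8,-15]
    - [-9,12,-15]
    - [-12,16,-15]
    - [-15,20,-15]
    - [-15,20,-15]
  roll: [0,0,0,0,0,0,0,0,0,0,0,0,0,0]
  gripper: 6.2

```text
time: 30.25
position: [0.4043, -0.5977, 0.1771]
tool_rot: [3.136, 0.037, -0.008]
ft_force: [-1.4, -0.4, -0.9]
grip_width: 0.715
grip_force: 0.0
```

```bash
python3 -c "
from h import *
survey('top8')
w=cams.get_image('scene')[:,:,::-1];t=cv2.imread('pics/top8.png');cv2.imwrite('pics/c8.png',np.hstack([cv2.resize(w,(400,250)),cv2.resize(t,(400,250))]))"
```

```text
945 [363.7 249.9] c [ 0.4665 -0.1072] L 0.12 ang -0.039
913 [170.8 214.2] c [0.56   0.3479] L 0.12 ang 0.022
tcp [ 0.4084 -0.5935  0.1772] 0.028545037134817618
```

View pics/c8.png

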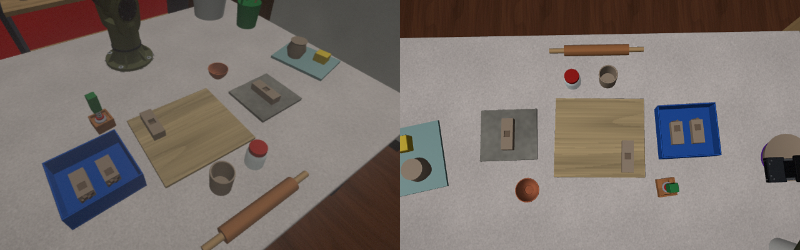

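Final views: both snapped bars flat in the bin, the firm bar at the bat's centre, the soft bar on the board, gauge upright in its stand, and the arm clear.

```bash
python3 -c "
from bench import workorder
print(workorder.close_job())"
```

```text
the job is handed in; nothing more can be done
None
```

I tested both whole bars, put the firm one on the kiln bat, left the soft one on the drying board, put both snapped bars in the reclaim bin, stood the gauge back in its stand, and handed in the job; the closing call gave no verdict.

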